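Free the cork block from the row and clamp it in the bench vice

ROBOT

A 7-joint arm with a two-finger parallel gripper is mounted at the origin on a cart in front of the work surface, level with it; the furniture and walls round the work are solid. World frame = base frame: x ahead of the robot, y to its left, z up, the work surface at z = 0. Lengths are in m, angles in rad, forces in N, time in s.
With the tool pointing down it reaches from about 0.425 to 0.925 m from the base axis. Payload 6.8 kg.
Tool frame: the origin (TCP) lies midway between the tips of the shut fingers; the grasp point (between the pads) lies 19 mm behind it (grip_point_offset is the z of the grasp point in the tool frame, in m); z points along the fingers, y is the line along which they close (so a half turn about z gives the same grasp; the last joint's range is limited). The gripper opens to 85 mm and grips with 20 to 120 N. Pads are 22 mm wide; open, the fingers measure 114 mm over their backs; the gripper's body (76 mm by 85 mm) begins 54 mm behind the grasp point. The pads swing forward as they close: fully open they stand 13 mm farther back than shut.
Start: joints at [-1.41, 0.477, 0.022, 1.555, -0.011, 1.109, -0.083], TCP at [0.179, 0.651, 0.231] pointing down, gripper open.
Joint ranges: [-2.96, 2.96], [-0.34, 2.1], [-1.41, 1.46], [0.24, 2.44], [-1.37, 4.51], [0.17, 1.92], [-2.96, 2.96]. Speed limits (rad/s): [2.39, 2.39, 3.14, 3.14, 3.14, 3.14, 3.14].

INTERFACE

Orientations are given as a rotation vector (axis times angle).
In Python, from bench import get_obs, grab_frame, calibration, hand_in, grip_point_offset gives the robot as it stands.
- The arm moves only by the shell command python3 -m pendant 'ROWS' [OPENING] [FORCE]. ROWS is a JSON object of lists of equal length, an entry for each row: "translation": the shift along the world's x, y, z in units of 25 mm (1.0 is 25 mm), a list of three; "delta_rot": the turn, a rotation vector about the world's x, y, z in units of 5 degrees (1.0 is 5 degrees), a list of three. In form: {"translation": [[dx, dy, dz], ...], "delta_rot": [[rx, ry, rz], ...]}. A call has 1 to 12 rows; each row is the pose to reach, as a shift and turn from the pose commanded when the call began; what a row does not reach only later rows make up. A row lasts 1/8 s, in which the tool goes at most 62.5 mm and 10.7 degrees, less where a joint would pass 70% of its speed; a pose out of reach is approached as far as the arm can. A call with a gripper value outside its range is refused whole. OPENING is the opening, from 0 (shut) to 1 (fully open), set as the call begins (- or left out, the last holds). The fingers move at their own pace and stop on an object; FORCE is the grip in N (left out, the last holds). Time passes only in rows, so rows that repeat a pose let the fingers close. It gives the time, the measured TCP pose, the force, the opening and the grip force at its end, in the units of the state.
- get_obs(): the state, without advancing time (a new reading comes with each control period).
- grab_frame(name): name is "scene" or "top" or "wrist"; returns (picture, depth): 420x560x3 uint8, red, green, blue; 420x560 float32, m along the optical axis (not along the pixel's ray), 0 where there is no reading.
- calibration(name): a dict with "K" (3x3 intrinsics, pixels), "k1" (the pictures are not rectified: a ray, as slopes to the right and down, at radius r is drawn at 1 + k1 r^2 times it, then the intrinsics apply), "rvec" (rotation vector, rad) and "tvec" (3), from world to camera coordinates, as OpenCV has them. Camera axes: x right, y down, z forward; pixel columns grow to the right and rows downward; lengths in m; the calibration is good to about 2 mm. A picture is of the moment at which its call begins: read the wrist's pose just before it. calibration takes no time and is no camera call; for the wrist camera it gives the pose at the moment of the call.
- hand_in(): hands the job in; it is judged then, once.
The state is a dict: "clock": time; "joints": joint angles; "qvel": joint speeds; "tau": joint torques, N m; "tcp_pos": TCP position; "orientation": TCP orientation; "contact_force": force on the tool from outside, world axes, zero at the start; "moment": the same for the moment, N m; "grip_width": finger opening in m; "gripper_force": force on a finger pad.
Only numpy, scipy, OpenCV 4.12 (cv2) and the standard library are available. Lean on these libraries where they do the work, as an engineer would, in place of code of your own. Each camera call takes 0.05 s, during which the arm holds its last target. There are 200 camera calls.

TASK

The plain cork block stands packed in a row with two green-topped sanding blocks: slide it lengthwise along the bench until it is completely clear of them, without lifting it in the row or shifting the other two. Then lay it flat and lengthwise between the jaws of the blue vice (its jaw is too far closed: draw it back by the red handle) and slide the jaw up so that the block is held snugly end to end. Leave the jar, the tin and the tape roll where they are.

Things in the scene. Friction and masses are not known exactly. Their poses are not given: they have to be found in the camera images.
- cork: plain light brown cork block, no green on top: 56 (own x) x 86 (own y, length) x 34 mm high, 0.1 kg. Origin: centre of underside. One of three blocks side by side, long sides touching (gaps 1 mm at most); it may be at either end or in the middle. The bench past both short ends of the row is free; pushed at the middle of a short end it slides out lengthwise. No room to grip its width in the row
- sand_a: wooden sanding block with a green rectangle on top, 58 (own x) x 95 (own y) x 33 mm, about 0.16 kg, loose, in the row. Origin: centre of its underside. Its own y is parallel to the cork block's at the start (or opposite)
- sand_b: the other green-topped sanding block, same size and same axes, loose, in the row
- vice: blue quick-slide vice, fixed: base plate 8 mm thick, 96 mm wide (own y), from -134 to +80 mm along own x. Origin: on the bench under the middle of the seat. Own x points from the sliding to the fixed jaw, z up. The fixed jaw's black face is at x = +43 mm, its top 36 mm above the bench, 76 mm wide. Both sides (+y, -y) are open. Beyond it a press's red lever ball juts out 0.39 m up, at about x 0.62
- vice_seat (a point): the seat: point on the top of the base plate (8 mm above the bench) where the centre of the underside of the block lies when its end touches the fixed jaw; axes as the vice: the block's length lies along x (either way round)
- vice_handle (a point): middle of the top of the red handle on the sliding jaw, 90 mm above the bench: an upright paddle 14 mm thick (along the vice's x), 34 mm wide (along its y), standing on the grey jaw, whose top is 35 mm above the bench (38 at the foot of the handle). The jaw's black face is 18 mm ahead (vice +x) of this point, its rear 15 mm behind
- vice_jaw (a joint): how far the sliding jaw is drawn back, m: the gap between the jaw faces is 70 mm + this value; 0 to 0.06, grows towards the vice's -x. The 86 mm block is clamped at 0.016. It slides with about 3 N of friction and stays where it is left
- cement_jar: amber jar with a grey lid, 64 mm in diameter, 99 mm high, loose. Origin: centre of its underside. Not to be disturbed
- wax_tin: round white tin, 76 mm in diameter, 52 mm high, loose. Origin: centre of its underside. Not to be disturbed
- tape_roll: roll of yellowish tape lying flat, 104 mm in diameter, 25 mm high, loose. Origin: centre of its underside. Not to be disturbed

How it is judged:
By the outcome, as a careful person would: the job done as asked, in the order asked, and still so for the second after the job is handed in, with the robot touching nothing.
It also fails if it takes over 64 s, if anything falls off the work surface, if the arm or the gripper's body presses on something with over 40 N, if the wrist force passes 120 N, or if a joint passes its speed limit or range.

## Working session

There is one attempt and no reset: what is moved stays moved. The work goes in short steps, Python scripts to look and compute and a shell command to move; the robot and the scene stay as the last step left them, time stands still between calls to the robot, and variables do not carry over. Pictures are saved under pics/ and viewed, at most 10 in all, crops included, and the job is handed in when it is done.

```bash
mkdir -p pics; cat > h.py <<'E'
import numpy as np, cv2
from bench import get_obs, grab_frame, calibration, hand_in, grip_point_offset
def ray(c,uv):
    K=np.array(c['K']);R=cv2.Rodrigues(np.array(c['rvec'],float))[0];t=np.array(c['tvec'],float).ravel()
    p=(np.atleast_2d(uv).astype(float)-K[:2,2])/np.array([K[0,0],K[1,1]])
    q=p.copy()
    for _ in range(20): q=p/(1+c['k1']*(q**2).sum(1,keepdims=True))
    return -R.T@t, np.c_[q,np.ones(len(q))]@R   # origin, dirs (per unit depth)
def onz(c,uv,z):
    o,d=ray(c,uv); return o+d*((z-o[2])/d[:,2])[:,None]
def cloud(c,depth):
    v,u=np.mgrid[:depth.shape[0],:depth.shape[1]]
    o,d=ray(c,np.c_[u.ravel(),v.ravel()])
    P=o+d*depth.ravel()[:,None]; P[depth.ravel()==0]=np.nan
    return P.reshape(*depth.shape,3)
def save(n,im): cv2.imwrite('pics/'+n+'.png',cv2.cvtColor(im,cv2.COLOR_RGB2BGR))
E
python3 - <<'E'
from h import *
o=get_obs(); print({k:np.round(v,3) for k,v in o.items()}, grip_point_offset)
for n in ('scene','top'):
    c=calibration(n); im,d=grab_frame(n); save(n+'0',im); np.savez(n+'0.npz',im=im,d=d,P=cloud(c,d)); print(n,ray(c,[[280,210]]))
E
```

```text
{'clock': np.float64(0.0), 'joints': array([-1.41 ,  0.478,  0.022,  1.556, -0.012,  1.109, -0.083]), 'qvel': array([ 0.   ,  0.   ,  0.001, -0.   ,  0.002, -0.002,  0.   ]), 'tau': array([ 1.0000e-03, -5.9645e+01,  1.6080e+00, -2.8120e+01,  1.3000e-02,
        9.0000e-03,  0.0000e+00]), 'tcp_pos': array([0.179, 0.65 , 0.23 ]), 'orientation': array([-4.210e-01, -3.113e+00,  3.000e-03]), 'contact_force': array([ 0.03 , -0.381,  0.581]), 'moment': array([-0.072, -0.037, -0.004]), 'gripper_force': np.float64(0.0), 'grip_width': np.float64(0.085)} -0.0187
scene (array([ 0.01120594, -0.60648857,  0.66929477]), array([[ 0.57037716,  0.58028641, -0.58142226]]))
top (array([0.49309017, 0.00396265, 1.51429629]), array([[ 6.41960167e-02,  7.47126209e-04, -9.98096989e-01]]))
```

View pics/top0.png

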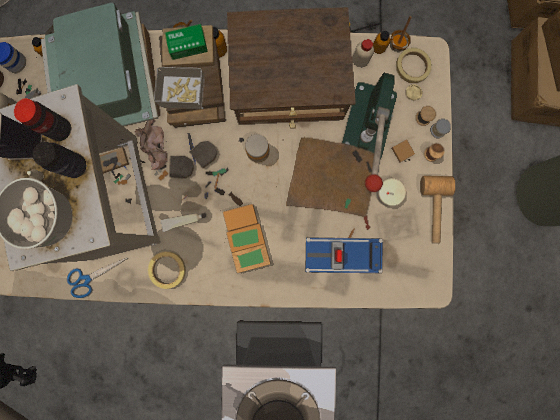

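View pics/scene0.png

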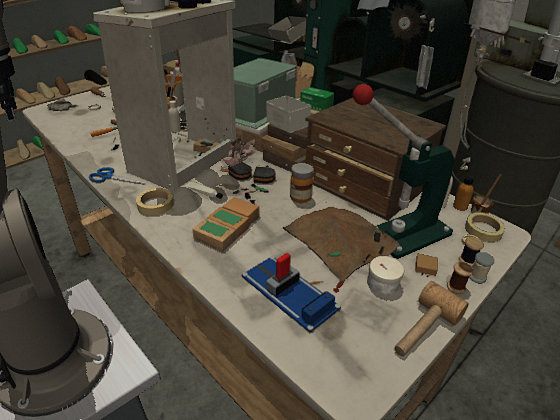

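Cork is the farthest block of the row, around top pixel (240,217). The sanding blocks are at (245,239) and (251,260). The vice is at (343,255) with its fixed jaw to the right (world −y) and its red handle at (340,255). Tape is at (167,270), the jar at (257,148) and the tin at (391,193).

```bash
python3 - <<'E'
from h import *
c=calibration('top'); D=np.load('top0.npz'); im,P=D['im'],D['P']; hsv=cv2.cvtColor(im,cv2.COLOR_RGB2HSV)
v,u=np.mgrid[:420,:560]
def box(n,m,win,z,k=1):
    m=(m&(u>win[0])&(u<win[1])&(v>win[2])&(v<win[3])).astype(np.uint8)
    cs=sorted(cv2.findContours(m,0,cv2.CHAIN_APPROX_NONE)[0],key=cv2.contourArea)[::-1][:k]
    for ct in cs:
        q=onz(c,ct.reshape(-1,2),z)[:,:2].astype(np.float32); (x,y),s,a=cv2.minAreaRect(q)
        print(n,'ctr',round(x,4),round(y,4),'size',np.round(s,3),'ang',round(a,1),'px',ct.reshape(-1,2).mean(0).round())
H,S,V=[hsv[...,i] for i in range(3)]
Z=P[...,2]
row=(Z>.02)&(Z<.06)
box('row',row,(210,285,195,280),.034)
box('green',(H>38)&(H<90)&(S>80),(220,275,222,275),.033,2)
box('viceblue',(H>100)&(H<125)&(S>90),(295,392,230,280),.008)
box('red',((H<6)|(H>174))&(S>140)&(V>70),(325,352,235,275),.09)
for n,p in dict(cork=(240,217),a=(245,239),b=(251,260),brush=(190,219),leather=(320,185),leathercorner=(292,203),between=(275,210),jar=(257,146),tin=(391,192),fixed=(372,255)).items(): print(n,np.round(P[p[1],p[0]],3))
x=P[195:285:6,270:312:6,2]; print((x*1000).round())
x=P[200:240:5,180:225:5,2]; print((x*1000).round())
b=im[195:285,205:400]; save('crop0',cv2.resize(b,None,fx=4,fy=4,interpolation=cv2.INTER_CUBIC))
E
```

```text
row ctr 0.5108 0.0985 size [0.173 0.095] ang 16.2 px [245. 238.]
green ctr 0.5108 0.099 size [0.036 0.07 ] ang 15.2 px [245. 238.]
green ctr 0.4558 0.0826 size [0.036 0.064] ang 17.9 px [250. 258.]
viceblue ctr 0.4688 -0.2169 size [0.094 0.124] ang 0.5 px [360. 252.]
red ctr 0.4681 -0.1492 size [0.029 0.016] ang 0.9 px [338. 256.]
cork [0.567 0.114 0.03 ]
a [0.507 0.099 0.029]
b [0.451 0.081 0.031]
brush [0.559 0.253 0.023]
leather [ 0.658 -0.102  0.048]
leathercorner [ 0.61  -0.028  0.015]
between [ 0.59   0.019 -0.002]
jar [0.751 0.069 0.106]
tin [ 0.642 -0.296  0.055]
fixed [ 0.47  -0.249  0.031]
[[ 6.  0. -2. 20. 16. 22. 24.]
 [-3. -3.  3. 18. 19. 12. 13.]
 [ 2.  4.  2.  0. -4. -4. 13.]
 [-1. -1.  3. -1.  6.  2. -2.]
 [ 0.  3. -3. -0.  5. -2.  5.]
 [ 3.  5. -2.  1.  0. -2.  2.]
 [ 1.  3.  2. -2. -3. -1. -3.]
 [-2. -4. -3.  5. -4.  1. -0.]
 [-0.  2.  0. -0. -2. -6.  1.]
 [-1. -2. -6.  2.  0.  2.  7.]
 [-5. -1.  4. -5.  4. -2.  2.]
 [-1.  9. -0.  2. -5. -3.  6.]
 [ 2. -4.  0.  0.  2. -1. 10.]
 [ 2. -0. -4.  1.  3.  1.  6.]
 [-0. -4.  3. -4.  3. -6. -3.]]
[[-5.  3. -5.  2. -2. -4.  2.  1. -3.]
 [-3.  1.  3.  1.  1. -3.  2.  3.  5.]
 [-1.  2.  4. -6.  2.  1.  2. -1.  3.]
 [-0. 14. 21. 24. 19. 20. -0. -1. -3.]
 [26. 24. 26. 26. -5.  0. -4. -5.  6.]
 [18. -6. -4.  0.  7. -1.  6. -4. -5.]
 [-1.  4.  2.  1.  5. -3. -4. -5. -3.]
 [-1.  6.  1. -5.  5.  1.  2.  5. -3.]]
```

View pics/crop0.png

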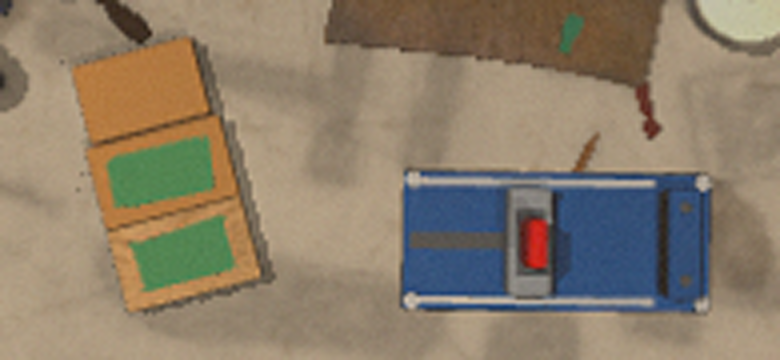

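```bash
python3 - <<'E'
from h import *
for n in ('top','scene'):
    P=np.load(n+'0.npz')['P'].reshape(-1,3)
    for y in np.arange(.1,.9,.08):
        m=(P[:,1]>y)&(P[:,1]<y+.08)&(P[:,2]>.10)&(P[:,0]>.05)
        if m.any(): q=P[m]; i=q[:,0].argsort()[:200:40]; print(n,round(y,2),np.round(q[i][[0,-1]],3).tolist())
    m=(P[:,0]>.53)&(P[:,0]<.62)&(P[:,1]>.17)&(P[:,1]<.33)&(P[:,2]>.012)
    print(n,'brush',m.sum(),P[m].min(0) if m.any() else '',P[m].max(0) if m.any() else '')
    m=(P[:,0]>.3)&(P[:,1]>-.5)&(P[:,1]<.1)&(P[:,2]>.3)&(P[:,0]<.7)
    print('ball',P[m].min(0) if m.any() else '',P[m].max(0) if m.any() else '')
E
```

```text
top 0.1 [[0.748, 0.1, 0.103], [0.834, 0.111, 0.208]]
top 0.18 [[0.839, 0.233, 0.195], [0.856, 0.204, 0.11]]
top 0.26 [[0.483, 0.339, 0.492], [0.52, 0.34, 0.483]]
top 0.34 [[0.461, 0.418, 0.474], [0.474, 0.372, 0.492]]
top 0.42 [[0.18, 0.433, 0.649], [0.187, 0.466, 0.659]]
top 0.5 [[0.16, 0.58, 0.296], [0.44, 0.525, 0.231]]
top 0.58 [[0.148, 0.585, 0.314], [0.166, 0.617, 0.388]]
top 0.66 [[0.183, 0.694, 0.247], [1.027, 0.673, 0.109]]
top 0.74 [[0.86, 0.809, 0.107], [1.034, 0.795, 0.11]]
top 0.82 [[0.991, 0.829, 0.104], [1.038, 0.831, 0.114]]
top brush 385 [0.53009807 0.21139886 0.01205422] [0.61895874 0.32996312 0.03165035]
ball [ 0.60599321 -0.20955873  0.35663636] [ 0.699824   -0.16807438  0.43498621]
scene 0.1 [[0.812, 0.1, 0.104], [0.834, 0.127, 0.176]]
scene 0.18 [[0.839, 0.232, 0.188], [0.846, 0.221, 0.17]]
scene 0.26 [[0.481, 0.335, 0.489], [0.494, 0.338, 0.325]]
scene 0.34 [[0.46, 0.414, 0.473], [0.47, 0.412, 0.402]]
scene 0.42 [[0.438, 0.495, 0.485], [0.449, 0.472, 0.49]]
scene 0.5 [[0.149, 0.579, 0.296], [0.437, 0.532, 0.393]]
scene 0.58 [[0.15, 0.584, 0.305], [0.169, 0.62, 0.344]]
scene 0.66 [[0.182, 0.694, 0.266], [1.999, 0.73, 0.367]]
scene 0.74 [[0.728, 0.743, 0.101], [2.023, 0.784, 0.353]]
scene 0.82 [[0.848, 0.897, 0.105], [2.119, 0.857, 0.287]]
scene brush 246 [0.53004463 0.20273017 0.01206027] [0.5788691  0.3296961  0.02918074]
ball [ 0.60305094 -0.2126993   0.35029391] [ 0.6997341  -0.17242776  0.43317419]
```

```bash
python3 -m pendant '{"translation":[[1,-1.8,0],[2.1,-3.6,0.4],[3.1,-5.4,0.8],[4.1,-7.2,0.8],[5.1,-9,0.8],[6.2,-10.8,0.8],[7.2,-12.6,0.8],[8.2,-14.4,0.8],[8.2,-14.4,0.8]],"delta_rot":[[0,0,-1],[0,0,-2.5],[0,0,-4],[0,0,-5.5],[0,0,-7],[0,0,-8.5],[0,0,-10],[0,0,-11.7],[0,0,-11.7]]}' 0; python3 -m pendant '{"translation":[[1.5,-1.2,0],[3,-2.4,0],[4.4,-3.6,0],[5.8,-4.8,0],[5.8,-4.8,0]],"delta_rot":[[0,0,0],[0,0,0],[0,0,0],[0,0,0],[0,0,0]]}' 0
python3 - <<'E'
from h import *
o=get_obs(); R=cv2.Rodrigues(o['orientation'])[0]; print(o['clock'],o['tcp_pos'],R.round(3),np.degrees(np.arctan2(R[1,1],R[0,1])),o['grip_width'])
c=calibration('wrist'); im,d=grab_frame('wrist'); save('w1',im); np.savez('w1.npz',im=im,d=d,P=cloud(c,d)); np.save('w1c.npy',c)
E
```

```text
clock: 1.23
tcp_pos: [0.3861, 0.2867, 0.2512]
orientation: [1.899, 2.502, -0.001]
contact_force: [0.7, 0.4, 0.3]
grip_width: 0.0003
gripper_force: 0.0
clock: 1.85
tcp_pos: [0.5312, 0.1684, 0.2511]
orientation: [1.892, 2.506, -0.001]
contact_force: [-1.4, 0.0, 0.3]
grip_width: 0.0002
gripper_force: 0.0
1.85 [0.53121058 0.16838086 0.25108095] [[-0.273  0.962  0.001]
 [ 0.962  0.273 -0.002]
 [-0.002  0.    -1.   ]] 15.870545044483302 0.0002221129785147699
```

View pics/w1.png

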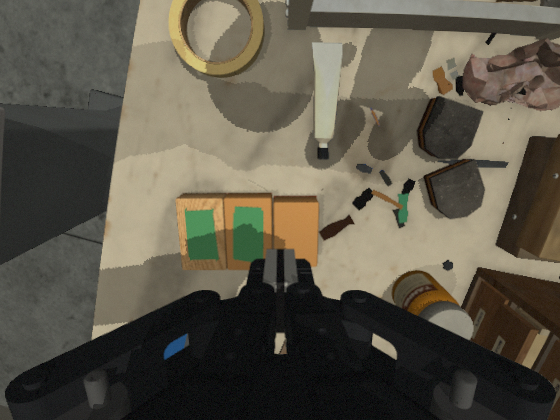

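The wrist view shows the cork at u 273–318 with its left end at row 197. The glue tube cap at (322,152) is about 50 mm beyond that end, so the shut fingers fit behind the cork.

```bash
python3 - <<'E'
from h import *
c=np.load('w1c.npy',allow_pickle=True).item(); D=np.load('w1.npz'); im,P=D['im'],D['P']
hsv=cv2.cvtColor(im,cv2.COLOR_RGB2HSV)
m=(hsv[...,1]>110)&(hsv[...,0]<22)&(hsv[...,2]>110)
sub=m[180:285,170:330]
print(P[230,295],P[220,250])
e1=np.array([np.cos(np.radians(16.2)),np.sin(np.radians(16.2))]); e2=np.array([-e1[1],e1[0]])
q=lambda uv,z=.034:(lambda p:np.round([*p[:2],p[:2]@e1,p[:2]@e2],4))(onz(c,[uv],z)[0])
for u in (200,250,285,295,305):
    col=m[180:240,u]; v=180+np.flatnonzero(col)[0]; print('top edge',u,v,q((u,v)))
for v in (205,220,240):
    us=np.flatnonzero(m[v,265:335])+265; print('right edge',v,us[-1],q((us[-1]+.5,v)))
g=cv2.cvtColor(im,cv2.COLOR_RGB2GRAY).astype(int)
print('seam', g[215,266:282], q((273.5,215)))
# top view: edges per block in row coordinates
c2=calibration('top'); im2=np.load('top0.npz')['im']; h2=cv2.cvtColor(im2,cv2.COLOR_RGB2HSV)
print('tube cap',q((316,152),.01),q((322,160),.01))
mm=((h2[...,1]>120)&(h2[...,2]>110)&((h2[...,0]<22)|((h2[...,0]>38)&(h2[...,0]<90)))).astype(np.uint8); mm[:, :215]=0;mm[:,280:]=0;mm[:195]=0;mm[280:]=0
v,u=np.nonzero(mm); p=onz(c2,np.c_[u,v],.034)[:,:2]; r=p@e1; l=p@e2
for lo in np.arange(r.min(),r.max(),.012):
    k=(r>=lo)&(r<lo+.012); print(round(lo+.006,3),'len range',np.percentile(l[k],[1,99]).round(3))
E
```

```text
[0.56415001 0.12078908 0.03645506] [0.50867933 0.11703753 0.0329695 ]
top edge 200 197 [ 4.445e-01  1.287e-01  4.628e-01 -4.000e-04]
top edge 250 197 [ 0.5016  0.1449  0.5221 -0.0008]
top edge 285 201 [ 0.5427  0.1515  0.5635 -0.0059]
top edge 295 202 [ 0.5545  0.1536  0.5753 -0.0072]
top edge 305 201 [ 0.5655  0.158   0.5872 -0.0061]
right edge 205 318 [ 0.5824  0.1577  0.6033 -0.011 ]
right edge 220 318 [ 0.5881  0.1399  0.6038 -0.0297]
right edge 240 317 [ 0.5948  0.1152  0.6033 -0.0554]
seam [150 147 148 146 139 106  71  91 130 145 147 146 147 147 145 147] [ 0.5343  0.1312  0.5496 -0.0231]
tube cap [0.5639 0.2152 0.6016 0.0493] [0.5739 0.208  0.6092 0.0396]
0.438 len range [-0.094 -0.003]
0.45 len range [-0.095 -0.002]
0.462 len range [-0.094 -0.002]
0.474 len range [-0.095 -0.002]
0.486 len range [-0.094 -0.002]
0.498 len range [-0.095 -0.002]
0.51 len range [-0.095 -0.002]
0.522 len range [-0.095 -0.002]
0.534 len range [-0.095 -0.002]
0.546 len range [-0.093 -0.004]
0.558 len range [-0.089 -0.007]
0.57 len range [-0.089 -0.007]
0.582 len range [-0.089 -0.007]
0.594 len range [-0.089 -0.007]
0.606 len range [-0.086 -0.008]
```

```bash
python3 -m pendant '{"translation":[[0.6,0.65,-1],[0.6,0.65,-3],[0.6,0.65,-5],[0.6,0.65,-7],[0.6,0.65,-8.5],[0.6,0.65,-9.4],[0.6,0.65,-9.4]],"delta_rot":[[0,0,0],[0,0,0],[0,0,0],[0,0,0],[0,0,0],[0,0,0],[0,0,0]]}' 0
python3 - <<'E'
from h import *
o=get_obs();p=o['tcp_pos'];e1=np.array([.9603,.2790]);e2=np.array([-.279,.9603]);print(p,p[:2]@e1,p[:2]@e2)
c=calibration('top');l=onz(c,[[287,205.5],[290,196],[292,188]],.015)[:,:2];print('leather',l.round(3),(l@e1).round(3),(l@e2).round(3))
E
```

```text
clock: 2.78
tcp_pos: [0.5417, 0.1885, 0.0145]
orientation: [-1.883, -2.511, 0.005]
contact_force: [-0.2, -0.5, 0.3]
grip_width: -0.0001
gripper_force: 0.0
[0.54174126 0.18850688 0.01453657] 0.5728275511894382 0.029877341672174266
leather [[ 0.602 -0.014]
 [ 0.629 -0.022]
 [ 0.651 -0.027]] [0.575 0.598 0.618] [-0.182 -0.196 -0.208]
```

```bash
python3 -m pendant '{"translation":[[0.2,-0.35,0],[0.3,-0.75,0],[0.4,-1.1,0],[0.5,-1.4,0],[0.6,-1.75,0],[0.7,-2.1,0],[0.8,-2.4,0],[0.9,-2.75,0],[1.0,-3.1,0],[1.1,-3.45,0],[1.2,-3.8,0],[1.2,-3.8,0]],"delta_rot":[[0,0,0],[0,0,0],[0,0,0],[0,0,0],[0,0,0],[0,0,0],[0,0,0],[0,0,0],[0,0,0],[0,0,0],[0,0,0],[0,0,0]]}' 0
cat > row.py <<'E'
from h import *
import sys
o=get_obs();p=o['tcp_pos'];e1=np.array([.9603,.2790]);e2=np.array([-.279,.9603]);print(o['clock'],p,p[:2]@e1,p[:2]@e2)
c=calibration('top'); im,_=grab_frame('top'); np.save('last.npy',im)
h2=cv2.cvtColor(im,cv2.COLOR_RGB2HSV)
mm=((h2[...,1]>120)&(h2[...,2]>110)&((h2[...,0]<22)|((h2[...,0]>38)&(h2[...,0]<90)))).astype(np.uint8); mm[:, :215]=0;mm[:,320:]=0;mm[:185]=0;mm[280:]=0
v,u=np.nonzero(mm); p=onz(c,np.c_[u,v],.034)[:,:2]; r=p@e1; l=p@e2
for lo in np.arange(.432,.64,.012):
    k=(r>=lo)&(r<lo+.012)
    if k.sum()>4: print(round(lo+.006,3),'len range',np.percentile(l[k],[1,99]).round(3))
save('row%d'%(o['clock']*10),cv2.resize(im[170:290,190:400],None,fx=3,fy=3))
E
python3 row.py; ls pics
```

```text
clock: 4.28
tcp_pos: [0.5745, 0.0906, 0.0163]
orientation: [1.89, 2.509, -0.001]
contact_force: [0.1, 0.7, -0.5]
grip_width: 0.0002
gripper_force: 0.0
4.275 [0.57447478 0.0905737  0.01628974] 0.5769381894692498 -0.07330054021862464
0.438 len range [-0.095 -0.048]
0.45 len range [-0.095 -0.063]
0.462 len range [-0.095 -0.08 ]
0.474 len range [-0.095 -0.078]
0.486 len range [-0.095 -0.067]
0.498 len range [-0.095 -0.072]
0.51 len range [-0.093 -0.082]
0.522 len range [-0.094 -0.087]
0.546 len range [-0.166 -0.105]
0.558 len range [-0.17  -0.108]
0.57 len range [-0.272 -0.112]
0.582 len range [-0.272 -0.118]
0.594 len range [-0.273 -0.121]
0.606 len range [-0.275 -0.126]
0.618 len range [-0.248 -0.204]
crop0.png
row42.png
scene0.png
top0.png
w1.png
```

```bash
python3 -m pendant '{"translation":[[0.05,-0.16,0],[0.1,-0.32,0],[0.14,-0.48,0],[0.18,-0.63,0],[0.18,-0.63,0]],"delta_rot":[[0,0,0],[0,0,0],[0,0,0],[0,0,0],[0,0,0]]}' 0
python3 row.py; ls pics
```

```text
clock: 4.95
tcp_pos: [0.5789, 0.0757, 0.0164]
orientation: [1.889, 2.51, -0.0]
contact_force: [-0.0, -0.8, -0.3]
grip_width: -0.0005
gripper_force: 0.0
4.95 [0.57891871 0.07569663 0.01635384] 0.5770549959666933 -0.08882684293459266
0.438 len range [-0.095 -0.067]
0.45 len range [-0.095 -0.077]
0.462 len range [-0.095 -0.079]
0.474 len range [-0.095 -0.082]
0.486 len range [-0.095 -0.086]
0.498 len range [-0.095 -0.092]
0.546 len range [-0.183 -0.125]
0.558 len range [-0.253 -0.127]
0.57 len range [-0.272 -0.131]
0.582 len range [-0.274 -0.138]
0.594 len range [-0.272 -0.141]
0.606 len range [-0.274 -0.146]
0.618 len range [-0.238 -0.203]
crop0.png
row42.png
row49.png
scene0.png
top0.png
w1.png
```

```bash
python3 -m pendant '{"translation":[[0.03,-0.1,0],[0.06,-0.2,0],[0.06,-0.2,0],[0,0.1,0],[-0.1,0.5,0.5],[-0.1,0.5,2],[-0.1,0.5,4]],"delta_rot":[[0,0,0],[0,0,0],[0,0,0],[0,0,0],[0,0,0],[0,0,0],[0,0,0]]}' 0
python3 -m pendant '{"translation":[[0,0.5,2],[0,1.5,4],[-0.5,3,5.5],[-0.5,4,6],[-0.5,4,6]],"delta_rot":[[0,0,0],[0,0,0],[0,0,0],[0,0,0],[0,0,0]]}' 1
python3 row.py
python3 - <<'E'
from h import *
o=get_obs();print(o['tcp_pos'])
c=calibration('wrist'); im,d=grab_frame('wrist'); save('w2',im); np.savez('w2.npz',im=im,d=d); np.save('w2c.npy',c)
E
```

```text
clock: 5.88
tcp_pos: [0.5752, 0.09, 0.1172]
orientation: [-1.886, -2.511, 0.002]
contact_force: [1.4, 0.7, -0.4]
grip_width: -0.0005
gripper_force: 0.0
clock: 6.5
tcp_pos: [0.5634, 0.1924, 0.2681]
orientation: [1.882, 2.515, 0.005]
contact_force: [-0.1, 0.3, 0.6]
grip_width: 0.0854
gripper_force: 0.0
6.5 [0.56344647 0.19240408 0.26806163] 0.5947583863565346 0.02756407263566853
0.438 len range [-0.093 -0.003]
0.45 len range [-0.093 -0.002]
0.462 len range [-0.094 -0.002]
0.474 len range [-0.094 -0.002]
0.486 len range [-0.092 -0.002]
0.498 len range [-0.093 -0.002]
0.51 len range [-0.093 -0.001]
0.522 len range [-0.094 -0.001]
0.534 len range [-0.094 -0.002]
0.546 len range [-0.186 -0.004]
0.558 len range [-0.189 -0.106]
0.57 len range [-0.248 -0.105]
0.582 len range [-0.273 -0.106]
0.594 len range [-0.273 -0.107]
0.606 len range [-0.273 -0.109]
0.618 len range [-0.242 -0.205]
[0.56330214 0.18988848 0.26691127]
```

View pics/w2.png

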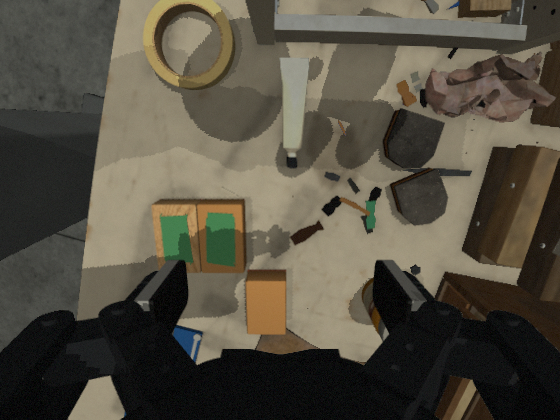

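The cork at (266,302) is now out of the row with a visible gap, and the sanding blocks at (178,240) and (221,240) have not moved.

```bash
python3 - <<'E'
from h import *
c=np.load('w2c.npy',allow_pickle=True).item(); im=np.load('w2.npz')['im']; hsv=cv2.cvtColor(im,cv2.COLOR_RGB2HSV)
m=((hsv[...,1]>110)&(hsv[...,0]<22)&(hsv[...,2]>120)).astype(np.uint8); m[:264]=0;m[345:]=0;m[:,:235]=0;m[:,295:]=0
ct=max(cv2.findContours(m,0,cv2.CHAIN_APPROX_NONE)[0],key=cv2.contourArea).reshape(-1,2)
print(ct.min(0),ct.max(0),cv2.minAreaRect(onz(c,ct,.034)[:,:2].astype(np.float32)))
E
```

```text
[246 281] [285 334] ((0.5935707688331604, 0.017747268080711365), (0.053539782762527466, 0.08319099247455597), 16.27228546142578)
```

```bash
python3 -m pendant '{"translation":[[0.3,-2,0],[0.7,-4,-1],[1,-6,-3],[1.23,-6.9,-5],[1.23,-6.9,-6],[1.23,-6.9,-6],[1.23,-6.9,-6]],"delta_rot":[[0,0,0],[0,0,0],[0,0,0],[0,0,0],[0,0,0],[0,0,0],[0,0,0]]}' 1
```

```text
clock: 7.48
tcp_pos: [0.595, 0.0158, 0.1172]
orientation: [1.889, 2.509, 0.001]
contact_force: [0.0, 0.6, 0.2]
grip_width: 0.0854
gripper_force: 0.0
```

```bash
python3 -m pendant '{"translation":[[0,0.08,-1.5],[0,0.08,-3],[0,0.08,-4],[0,0.08,-4.4],[0,0.08,-4.4]],"delta_rot":[[0,0,0],[0,0,0],[0,0,0],[0,0,0],[0,0,0]]}' 1; python3 -m pendant '{"translation":[[0,0,0],[0,0,0],[0,0,0],[0,0,0]],"delta_rot":[[0,0,0],[0,0,0],[0,0,0],[0,0,0]]}' 0.4 30
```

```text
clock: 8.1
tcp_pos: [0.5951, 0.0185, 0.0071]
orientation: [1.888, 2.51, 0.001]
contact_force: [0.7, 0.3, -0.1]
grip_width: 0.0855
gripper_force: 0.0
clock: 8.6
tcp_pos: [0.5953, 0.0184, 0.0076]
orientation: [1.888, 2.51, 0.002]
contact_force: [-1.8, 0.6, 6.9]
grip_width: 0.0547
gripper_force: 32.5
```

```bash
python3 -m pendant '{"translation":[[0,0,0],[0,0,0],[0,0,0.2],[0,0,2],[0,0,4],[-0.5,-0.5,6],[-2,-2,8],[-4,-3.5,9.5],[-5.1,-4.7,9.5],[-5.1,-4.7,9.5]],"delta_rot":[[0,0,0],[0,0,0],[0,0,0],[0,0,0],[0,0,0],[0,0,0],[0,0,-1.5],[0,0,-3.2],[0,0,-3.2],[0,0,-3.2]]}' 1
python3 -m pendant '{"translation":[[0,0,0],[0,0,0],[0,0,0]],"delta_rot":[[0,0,0],[0,0,0],[0,0,0]]}' 0
python3 - <<'E'
from h import *
o=get_obs();print(o['tcp_pos'])
c=calibration('wrist'); im,d=grab_frame('wrist'); save('w3',im); np.savez('w3.npz',im=im,d=d); np.save('w3c.npy',c)
E
python3 row.py
```

```text
clock: 9.85
tcp_pos: [0.4644, -0.1026, 0.245]
orientation: [-2.227, -2.216, -0.004]
contact_force: [0.1, -0.5, 0.4]
grip_width: 0.0853
gripper_force: 0.0
clock: 10.22
tcp_pos: [0.4674, -0.0985, 0.2434]
orientation: [-2.218, -2.225, 0.002]
contact_force: [0.4, -0.1, -0.5]
grip_width: 0.0324
gripper_force: 0.0
[ 0.46744316 -0.09854072  0.24339145]
10.275 [ 0.46732502 -0.09867982  0.24340398] 0.42124054944617145 -0.2251459095898893
0.438 len range [-0.093 -0.003]
0.45 len range [-0.094 -0.002]
0.462 len range [-0.094 -0.002]
0.474 len range [-0.095 -0.002]
0.486 len range [-0.094 -0.003]
0.498 len range [-0.094 -0.002]
0.51 len range [-0.094 -0.001]
0.522 len range [-0.094 -0.002]
0.534 len range [-0.094 -0.002]
0.546 len range [-0.183 -0.004]
0.558 len range [-0.252 -0.106]
0.57 len range [-0.247 -0.106]
0.582 len range [-0.271 -0.106]
0.594 len range [-0.266 -0.107]
0.606 len range [-0.265 -0.107]
0.618 len range [-0.241 -0.204]
```

View pics/w3.png

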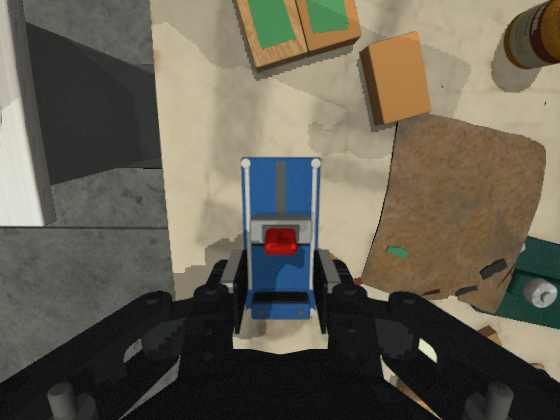

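The vice fills u 242–320, v 157–318. The handle is at (281,241), the jaw in front of it, and the fixed jaw's black face is around v 292–300. The cork at (396,78) is clear of the row.

```bash
python3 - <<'E'
from h import *
c=np.load('w3c.npy',allow_pickle=True).item(); im=np.load('w3.npz')['im']; hsv=cv2.cvtColor(im,cv2.COLOR_RGB2HSV)
print('cam',ray(c,[[281,240]])[0])
for v in range(222,260,2): print(v,im[v,281],end=' ')
print()
for v in range(282,326,2): print(v,im[v,270],end=' ')
print()
for v in range(150,166,2): print(v,im[v,262],end=' ')
print()
q=lambda uv,z:np.round(onz(c,[uv],z)[0],4)
print('rear edge base',q((260,157),.008),q((300,157),.008),'sides v200',q((243,190),.008),q((319,190),.008))
m=((hsv[...,0]<6)|(hsv[...,0]>174))&(hsv[...,1]>140)&(hsv[...,2]>60); m[:220]=0;m[262:]=0;m[:,:255]=0;m[:,310:]=0
v,u=np.nonzero(m);print('red',u.min(),u.max(),v.min(),v.max())
for vv in (v.min(),v.max()): print(vv,q((281,vv),.09),q((281,vv),.04))
print('face strip', [ (vv,q((270,vv),.036)) for vv in (290,296,302,318)])
E
```

```text
cam [ 0.4678819  -0.03161613  0.38750042]
222 [132 136 129] 224 [106 111 103] 226 [75 77 72] 228 [95 46 45] 230 [109  17  16] 232 [86  9  0] 234 [86  5  5] 236 [89 15 12] 238 [86 10  4] 240 [88 14 13] 242 [92  6  4] 244 [126  15  11] 246 [144  20  12] 248 [155  28  23] 250 [150  15   6] 252 [143  12  13] 254 [107  30  38] 256 [27 55 87] 258 [24 55 85] 
282 [25 54 86] 284 [26 53 88] 286 [25 56 90] 288 [20 49 77] 290 [17 43 70] 292 [15 23 29] 294 [6 7 5] 296 [1 5 0] 298 [19 18 20] 300 [14 13  4] 302 [17 25 30] 304 [21 48 73] 306 [25 52 85] 308 [23 53 85] 310 [ 34  70 110] 312 [ 32  70 107] 314 [ 29  66 106] 316 [ 32  68 105] 318 [ 48  81 123] 320 [136 125 101] 322 [135 124 102] 324 [141 128 105] 
150 [188 177 148] 152 [189 178 151] 154 [191 178 152] 156 [172 163 138] 158 [ 35  76 121] 160 [ 42  90 140] 162 [ 42  91 140] 164 [ 40  87 138] 
rear edge base [ 0.4436 -0.0677  0.008 ] [ 0.4917 -0.0675  0.008 ] sides v200 [ 0.4221 -0.1081  0.008 ] [ 0.5159 -0.1078  0.008 ]
red 264 296 228 254
228 [ 0.4689 -0.1301  0.09  ] [ 0.4691 -0.1467  0.04  ]
254 [ 0.4691 -0.1581  0.09  ] [ 0.4692 -0.1794  0.04  ]
face strip [(290, array([ 0.4557, -0.23  ,  0.036 ])), (296, array([ 0.4556, -0.2384,  0.036 ])), (302, array([ 0.4556, -0.2471,  0.036 ])), (318, array([ 0.4554, -0.2706,  0.036 ]))]
```

```bash
python3 -m pendant '{"translation":[[0,-1.5,0],[0.06,-3,-1],[0.06,-3.5,-2.5],[0.06,-3.5,-4],[0.06,-3.5,-6],[0.06,-3.5,-7.5],[0.06,-3.5,-7.5],[0.06,-3.5,-7.5]],"delta_rot":[[0,0,0],[0,0,0],[0,0,0],[0,0,0],[0,0,0],[0,0,0],[0,0,0],[0,0,0]]}' 0
python3 -m pendant '{"translation":[[0,0.3,0],[0,0.6,0],[0,0.9,0],[0,1.2,0],[0,1.5,0],[0,1.8,0],[0,2.0,0],[0,2.0,0]],"delta_rot":[[0,0,0],[0,0,0],[0,0,0],[0,0,0],[0,0,0],[0,0,0],[0,0,0],[0,0,0]]}' 0
```

```text
clock: 11.32
tcp_pos: [0.4693, -0.1872, 0.0573]
orientation: [2.219, 2.222, 0.001]
contact_force: [0.0, -1.3, -1.4]
grip_width: -0.0003
gripper_force: 0.0
clock: 12.32
tcp_pos: [0.468, -0.1354, 0.056]
orientation: [-2.217, -2.223, 0.0]
contact_force: [-0.4, 0.2, 0.4]
grip_width: 0.0001
gripper_force: 0.0
```

```bash
python3 -m pendant '{"translation":[[0,-0.5,0],[0,-0.5,1],[0,-0.5,3],[0,-0.5,5],[0,-0.5,7],[0,-0.5,7.5],[0,-0.5,7.5]],"delta_rot":[[0,0,0],[0,0,0],[0,0,0],[0,0,0],[0,0,0],[0,0,0],[0,0,0]]}' 0
cat > vice.py <<'E'
from h import *
o=get_obs();print(o['clock'],o['tcp_pos'])
c=calibration('wrist'); im,d=grab_frame('wrist'); hsv=cv2.cvtColor(im,cv2.COLOR_RGB2HSV)
save('v%d'%(o['clock']*10),im)
H,S,V=[hsv[...,i].astype(int) for i in range(3)]
m=(((H<6)|(H>174))&(S>150)&(V>120)).astype(np.uint8)
for ct in sorted(cv2.findContours(m,0,cv2.CHAIN_APPROX_NONE)[0],key=cv2.contourArea)[::-1][:2]:
    q=onz(c,ct.reshape(-1,2),.09); print('red top',q.min(0).round(4),q.max(0).round(4),cv2.contourArea(ct),ct.reshape(-1,2).mean(0))
m=((H>98)&(H<125)&(S>120)&(V>100)).astype(np.uint8)
ct=max(cv2.findContours(m,0,cv2.CHAIN_APPROX_NONE)[0],key=cv2.contourArea).reshape(-1,2); q=onz(c,ct,.008); print('blue',q.min(0).round(4),q.max(0).round(4))
m=((H<22)&(S>110)&(V>120)).astype(np.uint8)
for ct in sorted(cv2.findContours(m,0,cv2.CHAIN_APPROX_NONE)[0],key=cv2.contourArea)[::-1][:4]:
    print('brown z.034',np.round(cv2.minAreaRect(onz(c,ct.reshape(-1,2),.034)[:,:2].astype(np.float32))[0],4),np.round(cv2.minAreaRect(onz(c,ct.reshape(-1,2),.034)[:,:2].astype(np.float32))[1:][0],3),ct.reshape(-1,2).min(0),ct.reshape(-1,2).max(0))
E
python3 vice.py; ls pics|tail -3
```

```text
clock: 13.2
tcp_pos: [0.4683, -0.1494, 0.2438]
orientation: [-2.22, -2.223, -0.001]
contact_force: [-0.1, -0.3, -1.0]
grip_width: 0.0001
gripper_force: 0.0
13.2 [ 0.46831843 -0.14938691  0.24379198]
red top [ 0.4527 -0.1238  0.09  ] [ 0.4841 -0.1105  0.09  ] 416.0 [279.48780488 163.7195122 ]
red top [ 0.6193 -0.2683  0.09  ] [ 0.624  -0.2633  0.09  ] 11.5 [419.81818182 301.90909091]
blue [ 0.4305 -0.2725  0.008 ] [ 0.5159 -0.0796  0.008 ]
brown z.034 [0.5967 0.015 ] [0.054 0.075] [371   0] [434  74]
brown z.034 [ 0.7547 -0.331 ] [0.046 0.046] [472 301] [511 340]
brown z.034 [ 0.6085 -0.1842] [0.047 0.076] [378 184] [417 244]
brown z.034 [ 0.6429 -0.0513] [0.059 0.036] [414  74] [466 122]
w1.png
w2.png
w3.png
```

```bash
python3 -m pendant '{"translation":[[1,1.2,0],[2,2.6,0],[3,4,0],[4.2,5.4,-1],[5.07,6.7,-3],[5.07,6.7,-5],[5.07,6.7,-6],[5.07,6.7,-6]],"delta_rot":[[0,0,0.5],[0,0,1],[0,0,2],[0,0,3.2],[0,0,3.2],[0,0,3.2],[0,0,3.2],[0,0,3.2]]}' 1 40
```

```text
clock: 14.25
tcp_pos: [0.5927, 0.0191, 0.0898]
orientation: [-1.884, -2.507, 0.009]
contact_force: [0.6, 0.5, 0.9]
grip_width: 0.0853
gripper_force: 0.0
```

```bash
python3 -m pendant '{"translation":[[0,0,-1],[0,0,-2.2],[0,0,-3.0],[0,0,-3.4],[0,0,-3.4]],"delta_rot":[[0,0,0],[0,0,0],[0,0,0],[0,0,0],[0,0,0]]}' 1; python3 -m pendant '{"translation":[[0,0,0],[0,0,0],[0,0,0],[0,0,0],[0,0,0]],"delta_rot":[[0,0,0],[0,0,0],[0,0,0],[0,0,0],[0,0,0]]}' 0.4 40
```

```text
clock: 14.88
tcp_pos: [0.5953, 0.0183, 0.0087]
orientation: [-1.888, -2.51, 0.0]
contact_force: [0.3, -0.6, 0.6]
grip_width: 0.0855
gripper_force: 0.0
clock: 15.5
tcp_pos: [0.5961, 0.0183, 0.0099]
orientation: [1.888, 2.51, 0.002]
contact_force: [-0.7, -0.0, 5.5]
grip_width: 0.0542
gripper_force: 43.5
```

```bash
python3 -m pendant '{"translation":[[0,0,1],[0,0,2.5],[0,0,4.5],[-0.8,-0.5,6],[-2.2,-2,6],[-3.7,-3.5,6],[-5.08,-5,6],[-5.08,-6.8,6],[-5.08,-8.57,6],[-5.08,-8.57,6],[-5.08,-8.57,6]],"delta_rot":[[0,0,0],[0,0,0],[0,0,0],[0,0,0],[0,0,-1],[0,0,-2],[0,0,-3.2],[0,0,-3.2],[0,0,-3.2],[0,0,-3.2],[0,0,-3.2]]}'
python3 vice.py; ls -t pics | head -1
```

```text
clock: 16.88
tcp_pos: [0.468, -0.1955, 0.1587]
orientation: [-2.219, -2.222, -0.0]
contact_force: [0.5, 0.4, 0.7]
grip_width: 0.0543
gripper_force: 42.6
16.875 [ 0.46798421 -0.19552919  0.15866284]
red top [ 0.4521 -0.1234  0.09  ] [ 0.4841 -0.1115  0.09  ] 875.0 [279.90983607 108.45081967]
red top [ 0.6137 -0.2657  0.09  ] [ 0.6175 -0.2629  0.09  ] 5.0 [466.4 306. ]
blue [ 0.4297 -0.1005  0.008 ] [ 0.5066 -0.0687  0.008 ]
brown z.034 [ 0.4683 -0.2314] [0.121 0.099] [212 189] [348 291]
brown z.034 [ 0.7494 -0.3316] [0.04  0.045] [524 306] [559 353]
brown z.034 [ 0.468  -0.1144] [0.04  0.015] [255  99] [304 118]
brown z.034 [ 0.4214 -0.3134] [0.023 0.034] [220 305] [244 334]
v168.png
```

```bash
python3 - <<'E'
from h import *
c=calibration('wrist'); im=cv2.cvtColor(cv2.imread('pics/v168.png'),cv2.COLOR_BGR2RGB); hsv=cv2.cvtColor(im,cv2.COLOR_RGB2HSV)
m=((hsv[...,0]<22)&(hsv[...,1]>110)&(hsv[...,2]>100)).astype(np.uint8);m[:170]=0;m[300:]=0;m[:,:205]=0;m[:,355:]=0
for u in (225,250,280,310,335):
    v=np.flatnonzero(m[:,u])
    if len(v): print(u,v[0],v[-1],onz(c,[[u,v[0]]],.183)[0].round(4),onz(c,[[u,v[0]]],.149)[0].round(4))
for r in (200,230,260):
    u=np.flatnonzero(m[r]); print(r,u[0],u[-1],onz(c,[[u[0],r],[u[-1],r]],.183).round(4).tolist())
E
```

```text
225 176 298 [ 0.4474 -0.1467  0.183 ] [ 0.4414 -0.1519  0.149 ]
250 185 297 [ 0.457  -0.1502  0.183 ] [ 0.4537 -0.1564  0.149 ]
280 185 298 [ 0.4686 -0.1502  0.183 ] [ 0.4686 -0.1564  0.149 ]
310 185 298 [ 0.4803 -0.1501  0.183 ] [ 0.4836 -0.1563  0.149 ]
335 176 292 [ 0.4898 -0.1466  0.183 ] [ 0.4958 -0.1518  0.149 ]
200 212 353 [[0.4419, -0.1562, 0.183], [0.4974, -0.156, 0.183]]
230 213 346 [[0.4416, -0.1686, 0.183], [0.4953, -0.1685, 0.183]]
260 216 344 [[0.4421, -0.1818, 0.183], [0.4953, -0.1816, 0.183]]
```

View pics/v168.png

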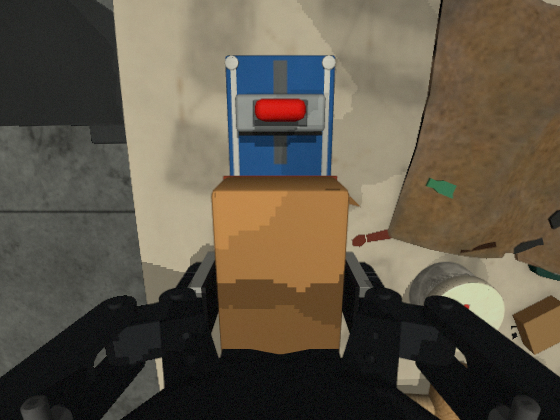

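The block is held level and square. Its front end is at v≈190 (y −0.152), with the handle at (280,109) well ahead and the plate free below it.

```bash
python3 -m pendant '{"translation":[[0.02,-0.08,-1.5],[0.02,-0.08,-3],[0.02,-0.08,-4.2],[0.02,-0.08,-5],[0.02,-0.08,-5.4],[0.02,-0.08,-5.58],[0.02,-0.08,-5.58]],"delta_rot":[[0,0,0],[0,0,0],[0,0,0],[0,0,0],[0,0,0],[0,0,0],[0,0,0]]}'
```

```text
clock: 17.8
tcp_pos: [0.4691, -0.1978, 0.0197]
orientation: [2.219, 2.224, 0.001]
contact_force: [0.1, 0.0, -0.1]
grip_width: 0.054
gripper_force: 42.7
```

```bash
python3 -m pendant '{"translation":[[0,0,-0.05],[0,0,-0.1],[0,0,-0.1]],"delta_rot":[[0,0,0],[0,0,0],[0,0,0]]}'
```

```text
clock: 18.18
tcp_pos: [0.4693, -0.198, 0.0178]
orientation: [2.219, 2.223, 0.002]
contact_force: [-1.5, 2.5, 9.7]
grip_width: 0.0542
gripper_force: 43.9
```

```bash
python3 -m pendant '{"translation":[[0,0,0],[0,0,0],[0,0,0.1],[0,0,1],[0,0,3],[0,0,5.5],[0,0,7.5],[0,0.8,9],[0,0.8,9]],"delta_rot":[[0,0,0],[0,0,0],[0,0,0],[0,0,0],[0,0,0],[0,0,0],[0,0,0],[0,0,0],[0,0,0]]}' 1
python3 - <<'E'
from h import *
o=get_obs();print(o['tcp_pos'])
c=calibration('wrist'); im,d=grab_frame('wrist'); save('w4',im); np.savez('w4.npz',im=im,d=d); np.save('w4c.npy',c)
E
```

```text
clock: 19.3
tcp_pos: [0.4705, -0.1772, 0.2443]
orientation: [2.215, 2.223, 0.007]
contact_force: [0.3, 0.2, -0.1]
grip_width: 0.0854
gripper_force: 0.0
[ 0.47054517 -0.17716293  0.24432589]
```

View pics/w4.png

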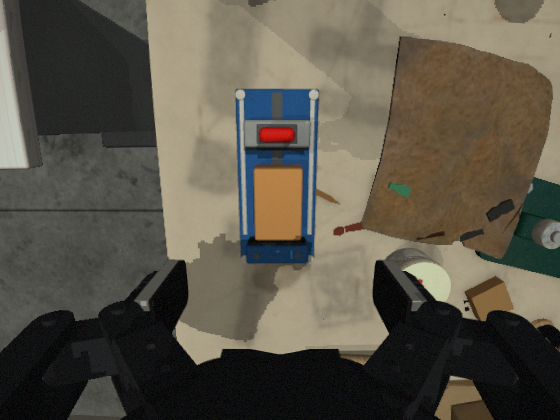

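The block lies square between the jaws at (277,203), with the fixed jaw at v≈240 and the handle at (277,135). Next I'll push the jaw up from behind the handle.

```bash
python3 -m pendant '{"translation":[[0,2,0],[-0.05,3.9,0],[-0.05,3.9,0],[-0.05,3.9,-2],[-0.05,3.9,-4],[-0.05,3.9,-6],[-0.05,3.9,-7.5],[-0.05,3.9,-7.5],[-0.05,3.9,-7.5]],"delta_rot":[[0,0,0],[0,0,0],[0,0,0],[0,0,0],[0,0,0],[0,0,0],[0,0,0],[0,0,0],[0,0,0]]}' 0
python3 -m pendant '{"translation":[[0,-0.25,0],[0,-0.5,0],[0,-0.75,0],[0,-0.95,0],[0,-1.1,0],[0,-1.25,0],[0,-1.4,0],[0,-1.4,0]],"delta_rot":[[0,0,0],[0,0,0],[0,0,0],[0,0,0],[0,0,0],[0,0,0],[0,0,0],[0,0,0]]}' 0
```

```text
clock: 20.48
tcp_pos: [0.4677, -0.0817, 0.055]
orientation: [2.221, 2.221, -0.0]
contact_force: [0.5, 0.9, -0.3]
grip_width: 0.0
gripper_force: 0.0
clock: 21.48
tcp_pos: [0.4675, -0.1161, 0.0543]
orientation: [2.22, 2.222, -0.001]
contact_force: [0.8, 1.1, -0.5]
grip_width: -0.0005
gripper_force: 0.4
```

```bash
for i in 1 2 3; do python3 -m pendant '{"translation":[[0,-0.05,0],[0,-0.1,0],[0,-0.1,0]],"delta_rot":[[0,0,0],[0,0,0],[0,0,0]]}' 0 | grep -E 'tcp|contact'; done
```

```text
tcp_pos: [0.4673, -0.118, 0.0542]
contact_force: [1.1, 2.4, -1.2]
tcp_pos: [0.4673, -0.1205, 0.0542]
contact_force: [0.1, 2.4, -0.1]
tcp_pos: [0.4673, -0.1232, 0.0542]
contact_force: [0.7, 3.0, -1.8]
```

```bash
for i in 1 2; do python3 -m pendant '{"translation":[[0,-0.04,0],[0,-0.08,0],[0,-0.08,0]],"delta_rot":[[0,0,0],[0,0,0],[0,0,0]]}' 0 | grep -E 'tcp|contact'; done
```

```text
tcp_pos: [0.4673, -0.1242, 0.0542]
contact_force: [0.5, 6.4, 0.1]
tcp_pos: [0.4673, -0.1242, 0.0542]
contact_force: [-0.4, 11.8, 3.9]
```

```bash
python3 -m pendant '{"translation":[[0,0.2,0],[0,0.8,0],[0,0.8,1],[0,0.8,3],[0,0.8,5],[0,0,7],[0,-0.8,7.5],[0,-0.8,7.5]],"delta_rot":[[0,0,0],[0,0,0],[0,0,0],[0,0,0],[0,0,0],[0,0,0],[0,0,0],[0,0,0]]}' 0
python3 - <<'E'
from h import *
o=get_obs();print(o['tcp_pos'],o['clock'])
c=calibration('wrist'); im,d=grab_frame('wrist'); save('w5',cv2.resize(im[60:310,170:430],None,fx=2.2,fy=2.2))
hsv=cv2.cvtColor(im,cv2.COLOR_RGB2HSV);H,S,V=[hsv[...,i].astype(int) for i in range(3)]
m=(((H<6)|(H>174))&(S>150)&(V>120)).astype(np.uint8);ct=max(cv2.findContours(m,0,cv2.CHAIN_APPROX_NONE)[0],key=cv2.contourArea).reshape(-1,2);print('red',onz(c,ct,.09).min(0),onz(c,ct,.09).max(0),ct.mean(0))
E
python3 row.py
```

```text
clock: 24.35
tcp_pos: [0.4675, -0.1482, 0.2421]
orientation: [2.222, 2.219, 0.002]
contact_force: [-0.8, -0.3, -0.6]
grip_width: -0.0002
gripper_force: 0.0
[ 0.46753296 -0.14817327  0.24208431] 24.35
red [ 0.45194884 -0.14771605  0.09      ] [ 0.48472705 -0.13493077  0.09      ] [280.01219512 190.54878049]
24.4 [ 0.46691715 -0.14688959  0.2409261 ] 0.40739834407277187 -0.27132796257501823
0.438 len range [-0.093 -0.003]
0.45 len range [-0.094 -0.002]
0.462 len range [-0.094 -0.002]
0.474 len range [-0.095 -0.002]
0.486 len range [-0.094 -0.002]
0.498 len range [-0.094 -0.002]
0.51 len range [-0.095 -0.001]
0.522 len range [-0.094 -0.002]
0.534 len range [-0.094 -0.002]
0.546 len range [-0.094 -0.003]
0.582 len range [-0.275 -0.217]
0.594 len range [-0.275 -0.205]
0.606 len range [-0.272 -0.201]
0.618 len range [-0.242 -0.204]
```

View pics/w5.png

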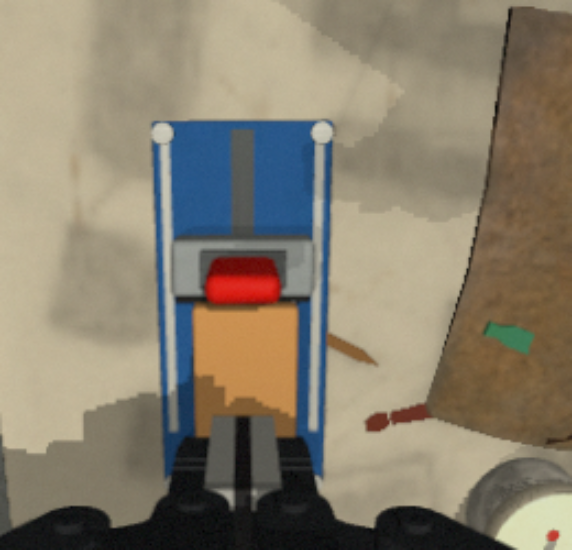

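The jaw face meets the block (crop v≈303), the block is square on the seat, and the handle is at y −0.141, which gives a gap of about 86 mm. The sanding blocks have not moved.

```bash
python3 -c "
from bench import hand_in; print(hand_in())"
```

```text
the job is handed in; nothing more can be done
None
```

The job is handed in at about 24 s: the cork block was slid clear of the row, laid flat in the vice and clamped end to end. The sanding blocks did not move, and the arm never touched the jar, tin or tape roll.

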